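# Put out the tasting canister

## Task

Put out the tall clear canister of truffles for tasting: lift it out of the raised display rack over the brass front rail, keeping it upright, and stand it on the bare end of the marble board, next to the bonbons. Then pinch the two opposed spring buttons of its lid together to free the catch, take the lid off and lay it flat on the counter or board close by, right way up (buttons up). Leave the bonbons and the short canister where they are.

Things in the scene. Friction and masses are not known exactly. Their poses are not given: they have to be found in the camera images.
- canister: tall clear square canister of dark truffles, the taller of two in the rack: 60 x 60 mm, 92 mm high without lid, 116 mm to the tops of the lid's buttons, 3 mm walls, 0.2 to 0.4 kg. Origin at the centre of its underside, z up, x and y square to its walls. Grip two opposite walls 65 to 75 mm above its underside: below the lid, above the rail
- lid: lid of the tall canister, held on by two spring claws: aluminium plate 62 x 62 x 6 mm, plug 51 x 45 x 12 mm below, a fixed hub between two upright black buttons above. Origin at the centre of the plug's underside, 80 mm above the canister's origin when on, axes the same. Plate top 18 mm, button tops 36 mm above the origin. 74 g. Pulled without pinching it brings the canister along
- pinch_point (a point): middle between the lid's two buttons, 29 mm above the lid's origin, 11 mm above its plate. Buttons stand at the lid's +y and -y, 25 mm wide along x, 18 mm high, outer faces 40 mm apart, 30 mm when pressed in on firm stops, which draws the claws clear; then the lid lifts straight off while pinched. Close the fingers along the lid's y
- button_left (a joint): travel of the button at the lid's +y, m: 0 out (latched), 0.005 fully in; spring 2.5 N at the start, 6.5 N fully in
- button_right (a joint): travel of the button at the lid's -y, same values
- rack: fixed wooden display rack behind the bag sealer, 104 mm deep (x), 216 mm wide (y), open above. Origin at the centre of its foot on the counter; front at its -x. Shelf top at 100 mm; places at y = -55 and +55 mm hold the tall and the short canister, either way round. Side panels 132 mm high at the front, 144 mm at the back; back board 144 mm high
- front_rail: the rack's fixed brass front rail, an 8 mm rod along the whole front with a thinner one under it; its body frame is the rack's own
- rail_top (a point): middle of the top of the front rail, 30 mm above the shelf top and 46 mm in front of the rack's middle; axes as the rack's
- marble_board: fixed flat marble board on the counter, 130 mm (its x) by 200 mm (its y) by 10 mm; origin at the centre of its underside. The bonbons stand at its -y end (the end away from the robot); its +y end, nearest the robot, is bare from y = -40 mm on
- bonbon_log: striped white bonbon on the board, 44 x 22 x 19 mm, origin at its underside; leave it
- bonbon_milkrect: milk chocolate bonbon on the board, 38 x 32 x 20 mm, origin at its underside; leave it
- bonbon_swirl: bonbon with a white swirl on the board, 28 x 36 x 24 mm, origin at its underside; leave it
- bag_sealer: fixed bag sealer between robot and rack, 98 mm (x) by 338 mm (y), body 54 mm high; its raised arm slopes up from 80 mm above the counter at its right end to about 200 mm at its left end: carry the canister over it. Origin at the centre of its underside
- short_canister: short clear canister with milk chocolates in the rack, 60 x 60 mm, 86 mm high with its lid (which does not come off); origin at the centre of its underside; leave it

How it is judged:
By the outcome, as a careful person would: the job done as asked, in the order asked, and still so for the second after the job is handed in, with the robot touching nothing.
It also fails if it takes over 54 s, if anything falls off the work surface, if the arm or the gripper's body presses on something with over 40 N, if the wrist force passes 120 N, or if a joint passes its speed limit or range.

## Robot

A 6-joint arm with a two-finger parallel gripper is mounted at the origin on a cart in front of the work surface, level with it; the furniture and walls round the work are solid. World frame = base frame: x ahead of the robot, y to its left, z up, the work surface at z = 0. Lengths are in mm, angles in degrees, forces in N, time in s.
With the tool pointing down it reaches from about 300 to 850 mm from the base axis. Payload 4.2 kg.
Tool frame: the origin (TCP) lies between the finger pads; the fingertips stand 14 mm ahead of it and the grasp point (between the pads) lies 5 mm behind it (env.finger_overhang is the distance from the TCP to the fingertips, in mm); z points along the fingers, y is the line along which they close (so a half turn about z gives the same grasp; the last joint's range is limited). The gripper opens to 91 mm and grips with 3 to 60 N. Pads are 32 mm wide; open, the fingers measure 118 mm over their backs; the gripper's body (76 mm by 178 mm) begins 60 mm behind the grasp point.
Start: joints at [70.073, 18.312, 89.639, -0, 72.044, -1.146], TCP at [185.13, 544.398, 227.976] pointing down, gripper open.
Joint ranges: [-177.97, 177.97], [-48.28, 115.42], [12.27, 149.76], [-77.06, 257.06], [2.81, 150.46], [-146.56, 146.56]. Speed limits (degrees/s): [147.25, 147.25, 180, 180, 180, 180].

## Interface

Orientations are given as [roll, pitch, yaw] about the fixed x, y, z axes, in that order (R = Rz(yaw) Ry(pitch) Rx(roll)).
In Python, from workcell import status, cams, env, finder gives the robot as it stands.
- The arm moves only by the tool apply_moves, never from a script. Its argument "increments" is a list of rows, each a list of 7 numbers: the opening, from -1 (shut) to 1 (fully open), then the shift along the world's x, y, z in m, then the turn, a rotation vector about the world's x, y, z in degrees. In form: [[gripper, x, y, z, ax, ay, az], ...]. A call has 1 to 5 rows; each row shifts and turns the commanded pose from where the row before left it; what a row does not reach is not made up. A row lasts 1/12 s, in which the tool goes at most 41.7 mm and 7.16 degrees, less where a joint would pass 70% of its speed; a pose out of reach is approached as far as the arm can. A call with a gripper value outside its range is refused whole. The fingers move at their own pace and stop on an object; "newtons" is the grip in N (left out, the last holds). Time passes only in rows, so rows that do not move let the fingers close. It gives the time, the measured TCP pose, the force, the opening and the grip force at its end, in the units of the state.
- status.state(): the state, without advancing time (a new reading comes with each control period).
- cams.grab_frame(name): name is "side" or "top"; returns a dict with "color" (400x640x3 uint8, red, green, blue), "intrinsics" (3x3 intrinsics, pixels), "R" (3x3) and "t" (3): a world point X has camera coordinates R X + t. Camera axes: x right, y down, z forward; pixel columns grow to the right and rows downward; lengths in mm; the calibration is good to about 2 mm. A picture is of the moment at which its call begins. There is no depth.
- env.job_done(): hands the job in; it is judged then, once.
Trained networks look in the newest picture that a camera, given by its name, has taken for a name from the list of things; names that differ only in an ending like _2 or _b are one class to them, and where a whole thing is asked for, a point or a joint stands for the part that bears it (a point fixed in the world has none). Each returns a list of dicts, best first, with "score" (0 to 1); they miss things now and then, are a little off and sometimes report something else, mostly with a low value. They report only what shows in the picture. A call takes as long as a camera call.
- finder.boxes_of(query, camera): "rect" ([left, top, width, height] in pixels, round what is visible of it).
- finder.trace(query, camera): "pixels" (400x640 bool, what is visible of it) and "rect" ([left, top, width, height] in pixels, round what is visible of it).
The state is a dict: "time_s": time; "qpos": joint angles; "qvel": joint speeds; "effort": joint torques, N m; "ee_pos": TCP position; "ee_rot": TCP orientation; "force": force on the tool from outside, world axes, zero at the start; "torque": the same for the moment, N m; "gripper_width": finger opening in mm; "gripper_force": force on a finger pad.
Only numpy, scipy, OpenCV 4.12 (cv2) and the standard library are available. Lean on these libraries where they do the work, as an engineer would, in place of code of your own. Each camera call takes 0.05 s, during which the arm holds its last target. There are 200 camera calls.

## Working session

There is one attempt and no reset: what is moved stays moved. The work goes in short steps, Python scripts to look and compute and a tool call to move; the robot and the scene stay as the last step left them, time stands still between calls to the robot, and variables do not carry over. Pictures are saved under pics/ and viewed, at most 10 in all, crops included, and the job is handed in when it is done.

Besides the shell and the picture viewer there is one more tool, called after "Request:" as name(argument=value, ...) on one line, values as JSON. apply_moves: Moves the arm, as the interface text tells. Its arguments: {"type":"object","properties":{"increments":{"type":"array","items":{"type":"array","items":{"type":"number"}}},"newtons":{"type":"number"}},"required":["increments"]}

```bash
ls; mkdir -p pics; cat > h.py <<'E'
import numpy as np,cv2
from workcell import status,cams,env,finder
def snap(n):
    f=cams.grab_frame(n); return f
def save(f,p): cv2.imwrite('pics/'+p,f['color'][:,:,::-1])
def proj(f,X):
    c=(f['R']@np.atleast_2d(X).T).T+f['t']; u=(f['intrinsics']@c.T).T; return u[:,:2]/u[:,2:]
def onz(f,uv,z):
    d=f['R'].T@np.linalg.inv(f['intrinsics'])@np.array([uv[0],uv[1],1.]); c=-f['R'].T@f['t']
    return c+d*(z-c[2])/d[2]
E
python3 - <<'E'
from h import *
for n in ['side','top']:
    f=snap(n); save(f,n+'0.png'); print(n,(-f['R'].T@f['t']).round(), f['R'][2].round(2))
    for q in ['canister','lid','button_left','short_canister','rack','front_rail','marble_board','bag_sealer','bonbon_log','bonbon_swirl','bonbon_milkrect']:
        print(q,[(np.round(d['rect']).astype(int).tolist(),round(d['score'],2)) for d in finder.boxes_of(q,n)[:2]])
print(status.state())
E
```

```text
pics
side [  524. -1001.   728.] [ 0.07  0.8  -0.6 ]
canister [([326, 132, 28, 18], 0.9)]
lid [([329, 117, 20, 18], 0.61), ([319, 142, 4, 36], 0.45)]
button_left []
short_canister [([328, 145, 24, 33], 0.69)]
rack [([322, 137, 39, 83], 0.75)]
front_rail []
marble_board [([252, 256, 85, 51], 0.92), ([331, 147, 22, 31], 0.57)]
bag_sealer []
bonbon_log [([314, 286, 24, 11], 0.57)]
bonbon_swirl [([319, 253, 12, 15], 0.54)]
bonbon_milkrect [([314, 266, 16, 18], 0.71)]
top [ 368. -184. 1279.] [ 0.17  0.   -0.98]
canister [([230, 146, 32, 30], 0.89)]
lid [([228, 146, 22, 26], 0.7)]
button_left []
short_canister [([273, 153, 27, 27], 0.82)]
rack [([225, 145, 89, 56], 0.6)]
front_rail [([224, 180, 81, 10], 0.81)]
marble_board [([366, 193, 49, 76], 0.95)]
bag_sealer [([406, 196, 9, 11], 0.28)]
bonbon_log [([381, 198, 19, 14], 0.66), ([407, 199, 9, 10], 0.56)]
bonbon_swirl []
bonbon_milkrect [([384, 195, 16, 14], 0.64), ([225, 179, 78, 11], 0.45)]
{'time_s': 1.2, 'qpos': array([ 7.00725503e+01,  1.83123059e+01,  8.96377484e+01,  6.07282977e-05,
        7.20462533e+01, -1.14696350e+00]), 'qvel': array([-0.02675494,  0.07730145, -0.0831582 , -0.16027605,  0.04453429,
       -0.02899812]), 'effort': array([-4.21479608e-04, -4.12356770e+01, -2.32230771e+01,  7.27087841e-02,
        3.77810199e-02, -1.40150308e-05]), 'ee_pos': array([185.13092689, 544.39612529, 227.98034821]), 'ee_rot': array([1.79996307e+02, 1.61485673e-05, 1.61219495e+02]), 'force': array([-0.3854721 ,  0.00173029,  0.4729375 ]), 'torque': array([0.00623047, 0.00191102, 0.08462585]), 'gripper_force': 0.0, 'gripper_width': 91.34125746330827}
```

```bash
python3 - <<'E'
import cv2
a=cv2.imread('pics/side0.png');b=cv2.imread('pics/top0.png')
cv2.imwrite('pics/s1.png',cv2.resize(a[100:320,220:480],(780,585)[:2] if 0 else (709,600),interpolation=cv2.INTER_CUBIC))
cv2.imwrite('pics/t1.png',cv2.resize(b[120:290,205:431],(798,600),interpolation=cv2.INTER_CUBIC))
E
```

```text
(no output)
```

View pics/s1.png

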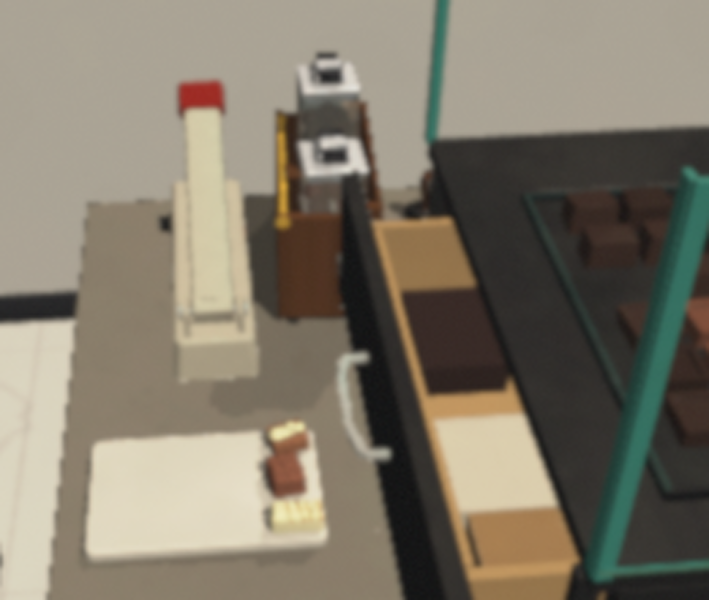

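View pics/t1.png

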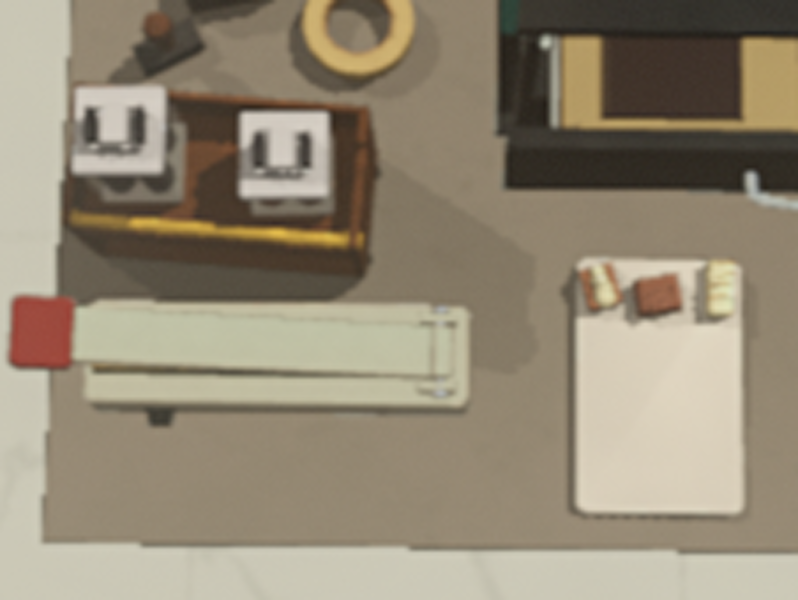

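The side view shows the tall canister as the far one (lid near crop 328,75). The top view has it on the left, with its lid at crop (120,130), buttons along image x, and the bare board end at crop (660,430). Next I'll measure them.

```bash
python3 - <<'E'
from h import *
f=snap('top')
uv=lambda a,b:(205+a*226/798,120+b*170/600)
p=lambda a,b,z:onz(f,uv(a,b),z)[:2].round(1)
print('rail',p(70,218,130),p(360,242,130))
for n,c,z in [('tall',[(74,86),(166,88),(165,176),(72,170)],198),('short',[(241,112),(330,112),(330,198),(239,196)],168),('board',[(576,260),(742,263),(744,515),(576,513)],10)]:
    P=np.array([p(a,b,z) for a,b in c]); print(n,P.tolist(),P.mean(0))
print('buttons',p(92,127,210),p(138,127,210))
print('bonbon',p(600,310,10),p(655,314,10),p(720,315,10))
# white lid masks
for q in ['lid','canister','marble_board']:
    for d in finder.trace(q,'top')[:2]:
        m=d['pixels'].astype(np.uint8);r=cv2.minAreaRect(cv2.findNonZero(m)); z={'lid':198,'canister':150,'marble_board':10}[q]
        print(q,round(d['score'],2),d['rect'],r,onz(f,r[0],z).round(1))
        if q!='canister': print([onz(f,c,z)[:2].round(1).tolist() for c in cv2.boxPoints(r)])
g=snap('side')
su=lambda a,b:(220+a*260/709,100+b*220/600)
print('side lid',[onz(g,su(a,b),198)[:2].round(1).tolist() for a,b in [(298,100),(360,98),(350,64),(298,66)]])
print('side board',[onz(g,su(a,b),10)[:2].round(1).tolist() for a,b in [(88,552),(326,540),(312,432),(94,441)]])
E
```

```text
rail [610.3  97.5] [ 595.2 -112.3]
tall [[689.0, 83.0], [688.3, 19.5], [626.1, 17.5], [629.5, 81.3]] [658.225  50.325]
short [[680.3, -28.5], [681.0, -91.4], [618.8, -93.0], [619.5, -29.3]] [649.9  -60.55]
board [[606.5, -276.5], [605.7, -408.1], [407.7, -406.1], [407.6, -276.4]] [ 506.875 -341.775]
buttons [656.7  66.3] [657.1  35.1]
bonbon [ 566.5 -295.5] [ 563.9 -338.8] [ 563.7 -390. ]
lid 0.63 [227.9, 144.8, 26.5, 28.9] ((238.5, 156.5), (23.0, 25.0), 90.0) [658.9  51.  198. ]
[[687.4, 82.9], [688.1, 22.0], [630.7, 19.5], [629.9, 79.8]]
canister 0.86 [228.4, 144.8, 29.9, 30.6] ((247.69912719726562, 167.51329040527344), (23.706165313720703, 33.86595153808594), 48.8140754699707) [643.5  36.9 150. ]
marble_board 0.88 [368.0, 192.5, 44.8, 70.4] ((391.0, 229.0), (72.0, 48.0), 90.0) [ 507.9 -339.7   10. ]
[[608.3, -273.4], [610.0, -407.8], [410.2, -404.2], [408.5, -273.4]]
marble_board 0.2 [371.9, 197.1, 9.9, 8.3] ((375.0, 200.5), (11.0, 10.0), 90.0) [ 587.3 -295.7   10. ]
[[602.7, -281.8], [603.1, -309.8], [571.9, -309.6], [571.5, -281.7]]
side lid [[623.4, -1.5], [686.5, -3.1], [686.8, 74.6], [630.8, 75.1]]
side board [[413.3, -405.0], [607.5, -409.9], [609.4, -285.2], [411.8, -278.8]]
```

Request:
apply_moves(increments=[[1,0,0,0.02,0,0,0],[1,0.01,-0.01,0.03,0,0,0],[1,0.02,-0.02,0.02,0,0,0],[1,0.02,-0.02,0.01,0,0,1],[1,0.023,-0.024,0,0,0,1]])

```text
time_s: 1.87
ee_pos: [259.0, 471.3, 311.0]
ee_rot: [179.6, 0.1, 163.4]
force: [-0.3, 0.4, -0.3]
gripper_width: 91.2
gripper_force: 0.0
```

Request:
apply_moves(increments=[[1,0.025,-0.026,0,0,0,1],[1,0.025,-0.026,0,0,0,1],[1,0.025,-0.026,0,0,0,1],[1,0.025,-0.026,0,0,0,1],[1,0.025,-0.026,0,0,0,1]])

```text
time_s: 2.28
ee_pos: [384.0, 338.9, 308.2]
ee_rot: [180.0, 0.0, 168.3]
force: [-0.2, -0.2, -0.1]
gripper_width: 91.5
gripper_force: 0.0
```

Request:
apply_moves(increments=[[1,0.025,-0.026,0,0,0,1],[1,0.025,-0.026,0,0,0,1],[1,0.025,-0.026,0,0,0,1],[1,0.025,-0.026,0,0,0,1],[1,0.025,-0.026,0,0,0,1]])

```text
time_s: 2.7
ee_pos: [509.1, 208.9, 308.2]
ee_rot: [180.0, 0.0, 173.3]
force: [-0.2, 0.6, -0.1]
gripper_width: 91.4
gripper_force: 0.0
```

Request:
apply_moves(increments=[[1,0.025,-0.026,0,0,0,1],[1,0.025,-0.026,0,0,0,1],[1,0.025,-0.026,0,0,0,1],[1,0.025,-0.026,0,0,0,1],[1,0.025,-0.026,0,0,0,1]])

```text
time_s: 3.12
ee_pos: [634.1, 78.9, 308.0]
ee_rot: [180.0, 0.0, 178.3]
force: [-0.8, 1.2, -0.7]
gripper_width: 91.2
gripper_force: 0.0
```

Request:
apply_moves(increments=[[1,0.012,-0.014,-0.02,0,0,0],[1,0.012,-0.014,-0.02,0,0,0],[1,0,0,0,0,0,0]])

```text
time_s: 3.37
ee_pos: [657.3, 49.3, 262.7]
ee_rot: [-179.9, -0.4, 178.0]
force: [-1.2, -0.1, -1.0]
gripper_width: 91.6
gripper_force: 0.0
```

```bash
python3 - <<'E'
from h import *
f=snap('top');g=snap('side'); s=status.state();print(s['ee_pos'],s['ee_rot'])
a=cv2.resize(f['color'][110:210,205:325],(480,400),interpolation=2);b=cv2.resize(g['color'][80:200,290:386],(320,400),interpolation=2)
cv2.imwrite('pics/c2.png',np.hstack([a,b])[:,:,::-1])
for X in [(658,51,198),(658,51,216)]: print(proj(f,X),proj(g,X))
E
```

```text
[656.83968597  52.12160286 266.88770855] [ 1.79976702e+02 -1.56726822e-01  1.78154631e+02]
[[238.49839881 156.86562203]] [[339.50581185 127.54366672]]
[[236.95570699 154.88514598]] [[339.62755173 121.79744553]]
```

View pics/c2.png

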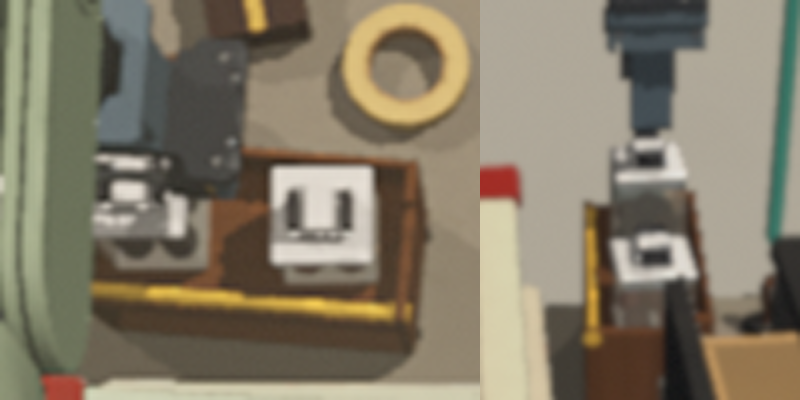

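The side crop (right) shows the fingers centred over the lid, at about col 650. Descending.

Request:
apply_moves(increments=[[1,0.001,0,-0.02,0,0,0],[1,0,0,-0.02,0,0,0],[1,0,0,-0.02,0,0,0],[1,0,0,-0.02,0,0,0],[1,0,0,-0.02,0,0,0]])

```text
time_s: 3.88
ee_pos: [658.2, 53.9, 169.3]
ee_rot: [180.0, 0.2, 178.3]
force: [-0.3, 0.1, -0.5]
gripper_width: 91.2
gripper_force: 0.0
```

Request:
apply_moves(increments=[[1,0,0,-0.002,0,0,0],[1,0,0,0,0,0,0]])

```text
time_s: 4.05
ee_pos: [657.6, 53.4, 166.4]
ee_rot: [180.0, -0.0, 178.3]
force: [-0.5, 0.9, 1.0]
gripper_width: 91.2
gripper_force: 0.0
```

Request:
apply_moves(increments=[[-1,0,0,0,0,0,0],[-1,0,0,0,0,0,0],[-1,0,0,0,0,0,0],[-1,0,0,0,0,0,0],[-1,0,0,0,0,0,0]], newtons=25)

```text
time_s: 4.47
ee_pos: [658.4, 52.2, 166.9]
ee_rot: [-180.0, 0.1, 178.2]
force: [-0.6, -0.8, 2.8]
gripper_width: 61.6
gripper_force: 24.7
```

Request:
apply_moves(increments=[[-1,0,0,0,0,0,0],[-1,0,0,0,0,0,0],[-1,0,0,0,0,0,0],[-1,0,0,0,0,0,0]])

```text
time_s: 4.8
ee_pos: [658.5, 52.2, 166.9]
ee_rot: [-180.0, 0.1, 178.2]
force: [-0.3, -1.8, 5.7]
gripper_width: 62.1
gripper_force: 24.7
```

Request:
apply_moves(increments=[[-1,0,0,0.003,0,0,-1],[-1,0,0,0.004,0,0,-1],[-1,0,0,0.005,0,0,0],[-1,0,0,0.005,0,0,0],[-1,0,0,0,0,0,0]])

```text
time_s: 5.22
ee_pos: [658.6, 52.5, 183.8]
ee_rot: [180.0, 0.1, 176.2]
force: [0.6, 0.1, -3.0]
gripper_width: 61.7
gripper_force: 24.7
```

```bash
python3 - <<'E'
from h import *
g=snap('side'); s=status.state();print(s['ee_pos'],s['ee_rot'],s['force'],s['torque'],s['gripper_width'])
b=cv2.resize(g['color'][80:200,290:386],(480,600),interpolation=2)
cv2.imwrite('pics/c3.png',b[:,:,::-1])
E
```

```text
[658.41971553  52.50169589 183.38170072] [1.79983268e+02 4.75076392e-02 1.76221919e+02] [-0.09190026 -0.55069925 -2.88700234] [0.00813941 0.03090042 0.0019198 ] 61.71786003713765
```

View pics/c3.png

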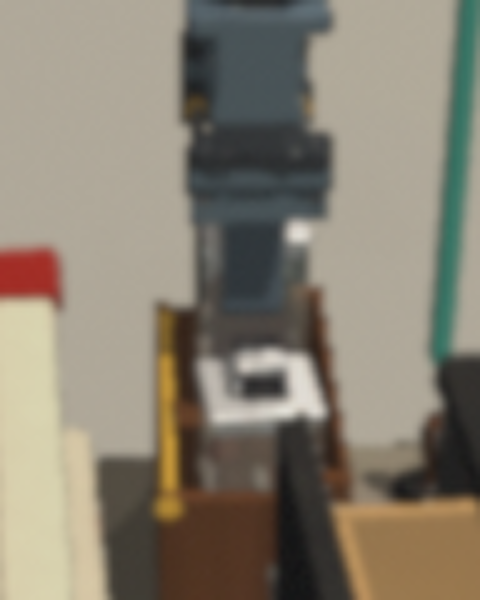

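The canister is held with about 3 N of weight, the finger centred on the wall (col ~255), and upright. Lifting it clear and carrying it.

Request:
apply_moves(increments=[[-1,0,0,0.015,0,0,0],[-1,0,0,0.025,0,0,0],[-1,0,0,0.03,0,0,0],[-1,0,0,0.03,0,0,0],[-1,0,0,0.025,0,0,0]])

```text
time_s: 5.68
ee_pos: [658.2, 52.5, 309.8]
ee_rot: [180.0, 0.1, 176.2]
force: [0.4, -0.1, -3.7]
gripper_width: 62.3
gripper_force: 24.7
```

Request:
apply_moves(increments=[[-1,-0.006,-0.01,0,0,0,0],[-1,-0.01,-0.02,0,0,0,0.5],[-1,-0.011,-0.024,0,0,0,0.5],[-1,-0.011,-0.024,0,0,0,0.5],[-1,-0.011,-0.024,0,0,0,0.5]])

```text
time_s: 6.1
ee_pos: [607.2, -50.9, 305.8]
ee_rot: [-180.0, -0.2, 178.3]
force: [-0.3, -0.6, -3.7]
gripper_width: 62.3
gripper_force: 24.7
```

Request:
apply_moves(increments=[[-1,-0.011,-0.024,0,0,0,0],[-1,-0.011,-0.024,0,0,0,0],[-1,-0.011,-0.024,0,0,0,0],[-1,-0.011,-0.024,0,0,0,0],[-1,-0.011,-0.024,0,0,0,0]])

```text
time_s: 6.52
ee_pos: [552.0, -170.9, 305.9]
ee_rot: [180.0, -0.2, 178.2]
force: [0.3, -0.0, -4.9]
gripper_width: 61.9
gripper_force: 24.7
```

Request:
apply_moves(increments=[[-1,-0.011,-0.025,0,0,0,0],[-1,-0.011,-0.025,0,0,0,0],[-1,-0.011,-0.025,0,0,0,0],[-1,-0.011,-0.025,0,0,0,0],[-1,-0.01,-0.022,0,0,0,0]])

```text
time_s: 6.93
ee_pos: [497.8, -293.0, 305.9]
ee_rot: [179.9, -0.2, 178.2]
force: [-0.1, -0.4, -3.7]
gripper_width: 62.3
gripper_force: 24.7
```

Request:
apply_moves(increments=[[-1,-0.009,-0.022,-0.01,0,0,0],[-1,-0.007,-0.014,-0.03,0,0,0],[-1,0,-0.006,-0.03,0,0,0],[-1,0,0,-0.03,0,0,0],[-1,0,0,0,0,0,0]])

```text
time_s: 7.35
ee_pos: [479.0, -331.4, 199.8]
ee_rot: [179.5, -0.8, 178.1]
force: [-2.3, 1.3, -5.3]
gripper_width: 61.9
gripper_force: 24.7
```

Request:
apply_moves(increments=[[-1,0,-0.006,-0.025,0,0,0],[-1,0,-0.002,-0.03,0,0,0],[-1,0,0,-0.025,0,0,0],[-1,0,0,-0.015,0,0,0],[-1,0,0,0,0,0,0]])

```text
time_s: 7.77
ee_pos: [481.8, -340.0, 109.8]
ee_rot: [179.7, -0.4, 178.2]
force: [-1.0, 0.5, -3.9]
gripper_width: 61.8
gripper_force: 24.8
```

```bash
python3 - <<'E'
from h import *
g=snap('side');f=snap('top'); s=status.state();print(s['ee_pos'],s['ee_rot'],s['force'],s['torque'],s['gripper_width'])
a=cv2.resize(g['color'][200:320,240:360],(400,400),interpolation=2);b=cv2.resize(f['color'][170:290,340:460],(400,400),interpolation=2)
cv2.imwrite('pics/c4.png',np.hstack([a,b])[:,:,::-1])
E
```

```text
[ 484.20555799 -341.68646616  113.59864586] [-1.79993873e+02  1.73591924e-04  1.78239939e+02] [-0.51504549 -0.56594131 -3.73544664] [ 0.00844169 -0.10342609 -0.00321338] 61.935096991260195
```

View pics/c4.png

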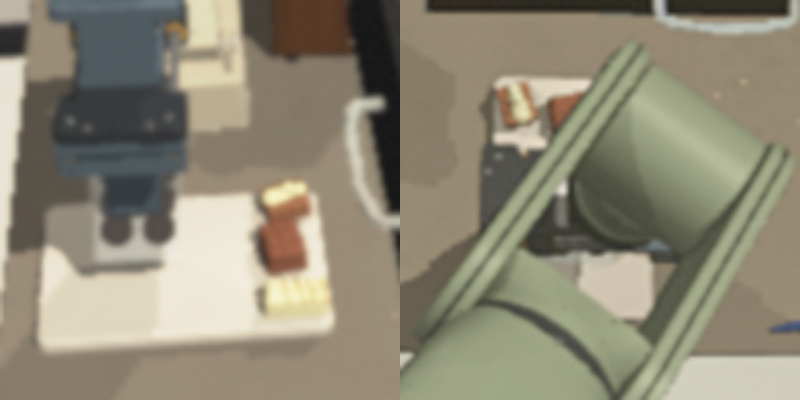

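Left crop: the canister is upright over the bare end (base near 130,265) and well clear of the bonbons. Lowering.

Request:
apply_moves(increments=[[-1,0,0,-0.015,0,0,0],[-1,0,0,-0.012,0,0,0],[-1,0,0,-0.004,0,0,0],[-1,0,0,0,0,0,0],[-1,0,0,0,0,0,0]])

```text
time_s: 8.28
ee_pos: [484.9, -342.1, 83.4]
ee_rot: [-179.9, 0.1, 178.2]
force: [0.3, -0.1, -3.0]
gripper_width: 62.0
gripper_force: 24.8
```

Request:
apply_moves(increments=[[-1,0,0,-0.002,0,0,0],[-1,0,0,-0.001,0,0,0],[-1,0,0,-0.001,0,0,0],[-1,0,0,0,0,0,0]])

```text
time_s: 8.62
ee_pos: [484.2, -341.6, 78.3]
ee_rot: [-180.0, 0.0, 178.2]
force: [-1.1, 0.3, -2.1]
gripper_width: 62.2
gripper_force: 24.8
```

Request:
apply_moves(increments=[[-1,0,0,-0.001,0,0,0],[-1,0,0,0,0,0,0],[-1,0,0,0,0,0,0]])

```text
time_s: 8.87
ee_pos: [484.5, -341.7, 77.6]
ee_rot: [-180.0, 0.1, 178.2]
force: [-1.5, 0.0, 0.5]
gripper_width: 62.0
gripper_force: 24.8
```

Request:
apply_moves(increments=[[-1,0,0,-0.001,0,0,0],[-1,0,0,0,0,0,0],[-1,0,0,0,0,0,0]])

```text
time_s: 9.12
ee_pos: [484.8, -341.5, 77.0]
ee_rot: [-180.0, 0.1, 178.2]
force: [-1.0, 2.5, 4.7]
gripper_width: 62.3
gripper_force: 24.9
```

Seated on the board. Releasing and rising to button height.

Request:
apply_moves(increments=[[1,0,0,0.001,0,0,0],[1,0,0,0.001,0,0,0],[1,0,0,0,0,0,0],[1,0,0,0,0,0,0],[1,0,0,0,0,0,0]])

```text
time_s: 9.53
ee_pos: [484.1, -341.7, 77.8]
ee_rot: [180.0, -0.0, 178.2]
force: [-0.5, 0.2, -0.2]
gripper_width: 90.0
gripper_force: 0.0
```

Request:
apply_moves(increments=[[1,0,0,0.015,0,0,0],[1,0,0,0.016,0,0,0],[1,0,0,0.015,0,0,0],[1,0,0,0,0,0,0],[1,0,0,0,0,0,0]])

```text
time_s: 9.95
ee_pos: [484.4, -341.8, 124.3]
ee_rot: [-180.0, 0.1, 178.2]
force: [0.6, 0.3, -0.4]
gripper_width: 91.1
gripper_force: 0.0
```

```bash
python3 - <<'E'
from h import *
g=snap('side'); s=status.state();print(s['ee_pos'],s['ee_rot'],s['force'],s['gripper_width'])
a=cv2.resize(g['color'][210:310,240:360],(720,600),interpolation=2)
cv2.imwrite('pics/c5.png',a[:,:,::-1])
E
```

```text
[ 483.87996968 -341.39278288  123.4197897 ] [ 1.79975280e+02 -2.80518180e-02  1.78219845e+02] [ 0.30566886  0.1908205  -1.22428274] 90.8688146637454
```

View pics/c5.png

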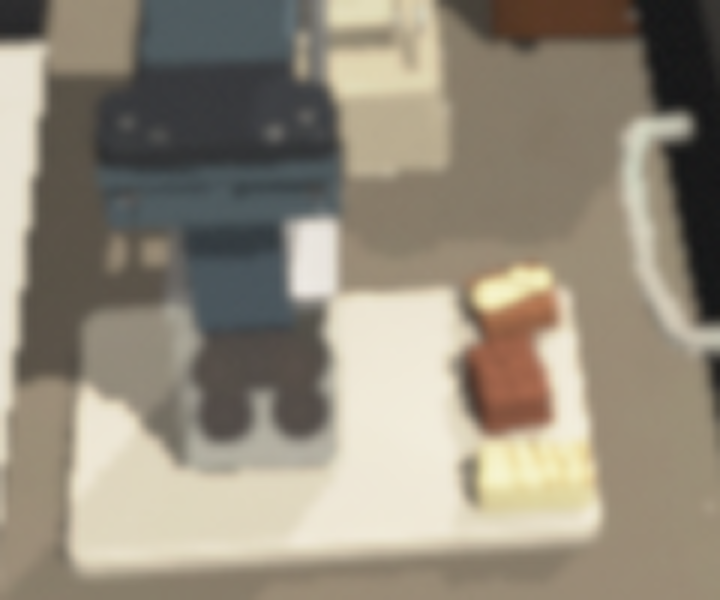

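The canister stands upright on the board, its base spanning cols 185–335. The finger (195–290) sits a little to the left of its centre, so I'll check that x offset by projection.

```bash
python3 - <<'E'
from h import *
g=snap('side')
for X in [(454,-371.5,10),(514,-371.5,10),(468,-390,110),(500,-390,110),(515,-372.5,108),(515,-310.5,108)]:
    u=proj(g,X)[0]; print(X,(u-[240,210])*6)
print(onz(g,(240+185/6,210+468/6),10),onz(g,(240+335/6,210+462/6),10))
E
```

```text
(454, -371.5, 10) [185.88043562 476.99063325]
(514, -371.5, 10) [343.16206694 466.18344327]
(468, -390, 110) [201.55573673 324.34064352]
(500, -390, 110) [292.81916949 318.43910441]
(515, -372.5, 108) [334.1756077  284.61063056]
(515, -310.5, 108) [329.13640581 168.8387044 ]
[ 453.58451907 -366.99445899   10.        ] [ 510.9473919  -369.13319426   10.        ]
```

Projection agrees to within about 2 mm. Pinching.

Request:
apply_moves(increments=[[-1,-0.001,0,0.0005,0,0,0],[-1,0,0,0,0,0,0],[-1,0,0,0,0,0,0],[-1,0,0,0,0,0,0],[-1,0,0,0,0,0,0]], newtons=20)

```text
time_s: 10.47
ee_pos: [483.1, -341.5, 124.2]
ee_rot: [180.0, -0.0, 178.2]
force: [-0.6, -0.0, 0.3]
gripper_width: 60.5
gripper_force: 0.0
```

Request:
apply_moves(increments=[[-1,0,0,0,0,0,0],[-1,0,0,0,0,0,0],[-1,0,0,0,0,0,0],[-1,0,0,0,0,0,0],[-1,0,0,0,0,0,0]])

```text
time_s: 10.88
ee_pos: [483.2, -341.6, 124.7]
ee_rot: [-180.0, 0.0, 178.2]
force: [-0.2, -0.1, 0.4]
gripper_width: 29.1
gripper_force: 20.0
```

Request:
apply_moves(increments=[[-1,0,0,0,0,0,0],[-1,0,0,0.002,0,0,0],[-1,0,0,0.003,0,0,0],[-1,0,0,0.003,0,0,0],[-1,0,0,0,0,0,0]])

```text
time_s: 11.3
ee_pos: [483.5, -341.9, 133.2]
ee_rot: [-180.0, 0.1, 178.2]
force: [0.6, 0.2, -1.0]
gripper_width: 29.2
gripper_force: 20.0
```

Request:
apply_moves(increments=[[-1,0,0,0.006,0,0,0],[-1,0,0,0.01,0,0,0],[-1,0,0,0.015,0,0,0],[-1,0,0,0.015,0,0,0],[-1,0,0,0.01,0,0,0]])

```text
time_s: 11.72
ee_pos: [483.7, -342.1, 190.8]
ee_rot: [-179.9, 0.1, 178.2]
force: [0.7, -0.4, -1.5]
gripper_width: 28.8
gripper_force: 20.0
```

```bash
python3 - <<'E'
from h import *
g=snap('side');f=snap('top'); s=status.state();print(s['ee_pos'],s['force'],s['gripper_width'])
a=cv2.resize(g['color'][190:310,240:360],(400,400),interpolation=2);b=cv2.resize(f['color'][170:290,300:420],(400,400),interpolation=2)
cv2.imwrite('pics/c6.png',np.hstack([a,b])[:,:,::-1])
z=np.array([205,120])
print('edge',onz(f,(205+560*226/798,120+545*170/600),0),'sealer',onz(f,(205+468*226/798,120+405*170/600),40),onz(f,(205+468*226/798,120+310*170/600),54))
E
```

```text
[ 484.18853188 -342.39630727  191.09361808] [-0.72906903 -0.75161794 -1.17554492] 28.964087929624245
edge [ 383.17978959 -264.75728739    0.        ] sealer [ 487.25666378 -191.94400931   40.        ] [ 558.42806405 -191.05591963   54.        ]
```

View pics/c6.png

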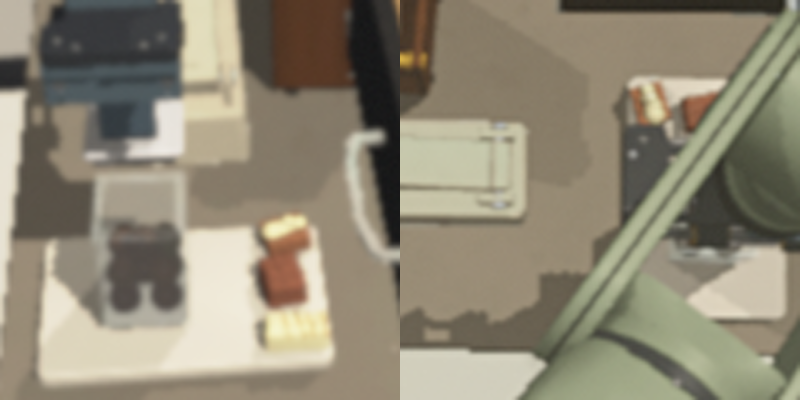

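The lid is off: it hangs level in the fingers, and the open canister is standing on the board with the bonbons undisturbed. I'll take the lid to bare counter at about (435,-195).

Request:
apply_moves(increments=[[-1,-0.006,0.02,0,0,0,0],[-1,-0.01,0.03,0,0,0,0],[-1,-0.011,0.033,0,0,0,0],[-1,-0.011,0.032,0,0,0,0],[-1,-0.01,0.03,0,0,0,0]])

```text
time_s: 12.23
ee_pos: [433.7, -194.9, 187.7]
ee_rot: [179.9, -0.1, 178.2]
force: [1.4, 0.5, -0.5]
gripper_width: 29.1
gripper_force: 20.0
```

Request:
apply_moves(increments=[[-1,0,0,-0.02,0,0,0],[-1,0,0,-0.03,0,0,0],[-1,0,0,-0.03,0,0,0],[-1,0,0,-0.03,0,0,0],[-1,0,0,-0.02,0,0,0]])

```text
time_s: 12.65
ee_pos: [433.4, -195.6, 55.9]
ee_rot: [179.9, -0.2, 178.2]
force: [-0.2, 0.7, -1.4]
gripper_width: 29.0
gripper_force: 20.0
```

Request:
apply_moves(increments=[[-1,0,0,-0.012,0,0,0],[-1,0,0,-0.006,0,0,0],[-1,0,0,-0.003,0,0,0],[-1,0,0,0,0,0,0],[-1,0,0,0,0,0,0]])

```text
time_s: 13.07
ee_pos: [435.6, -196.9, 38.1]
ee_rot: [-180.0, 0.1, 178.2]
force: [-0.4, -0.7, -0.7]
gripper_width: 29.3
gripper_force: 20.0
```

Request:
apply_moves(increments=[[-1,0,0,-0.0015,0,0,0],[-1,0,0,0,0,0,0],[-1,0,0,-0.001,0,0,0],[-1,0,0,0,0,0,0],[-1,0,0,0,0,0,0]])

```text
time_s: 13.48
ee_pos: [435.2, -196.6, 35.2]
ee_rot: [-180.0, 0.0, 178.2]
force: [0.7, -0.3, -0.6]
gripper_width: 29.0
gripper_force: 20.0
```

Request:
apply_moves(increments=[[-1,0,0,-0.001,0,0,0],[-1,0,0,0,0,0,0],[-1,0,0,0,0,0,0]])

```text
time_s: 13.73
ee_pos: [435.3, -196.7, 34.6]
ee_rot: [-180.0, 0.0, 178.2]
force: [-1.1, 1.1, 5.5]
gripper_width: 29.1
gripper_force: 20.0
```

Touchdown. Releasing, then backing off straight up.

Request:
apply_moves(increments=[[0.3,0,0,0.0005,0,0,0],[0.3,0,0,0,0,0,0],[0.3,0,0,0,0,0,0],[0.3,0,0,0,0,0,0],[0.3,0,0,0,0,0,0]])

```text
time_s: 14.15
ee_pos: [435.1, -196.6, 34.4]
ee_rot: [180.0, -0.0, 178.2]
force: [-0.1, 0.3, -0.5]
gripper_width: 58.4
gripper_force: 0.0
```

Request:
apply_moves(increments=[[0.3,0,0,0.01,0,0,0],[0.3,0,0,0.025,0,0,0],[0.3,0,0,0.035,0,0,0],[0.3,0,0,0.035,0,0,0],[0.3,0,0,0.035,0,0,0]])

```text
time_s: 14.57
ee_pos: [434.7, -196.4, 175.8]
ee_rot: [180.0, -0.0, 178.2]
force: [0.6, 0.1, -0.4]
gripper_width: 59.1
gripper_force: 0.0
```

Request:
apply_moves(increments=[[0.3,0,0.02,0.03,0,0,0],[0.3,0,0.035,0.01,0,0,0],[0.3,0,0.035,0,0,0,0],[0.3,0,0.035,0,0,0,0],[0.3,0,0.035,0,0,0,0]])

```text
time_s: 14.98
ee_pos: [434.8, -35.2, 214.9]
ee_rot: [180.0, 0.1, 178.2]
force: [1.1, 0.3, 0.5]
gripper_width: 59.3
gripper_force: 0.0
```

Request:
apply_moves(increments=[[0.3,0,0.035,0,0,0,0],[0.3,0,0.035,0,0,0,0],[0.3,0,0.03,0,0,0,0],[0.3,0,0,0,0,0,0],[0.3,0,0,0,0,0,0]])

```text
time_s: 15.4
ee_pos: [434.9, 64.4, 214.4]
ee_rot: [-180.0, -0.0, 178.4]
force: [-0.4, -0.4, 0.3]
gripper_width: 59.4
gripper_force: 0.0
```

```bash
python3 - <<'E'
from h import *
g=snap('side');f=snap('top'); s=status.state();print(s['time_s'],s['ee_pos'],s['force'],s['gripper_width'])
a=cv2.resize(g['color'][190:310,240:360],(400,400),interpolation=2);b=cv2.resize(f['color'][170:290,300:420],(400,400),interpolation=2)
cv2.imwrite('pics/c7.png',np.hstack([a,b])[:,:,::-1])
E
```

```text
15.5 [435.00114361  62.79425559 214.33275673] [ 0.51730002 -0.56147886  0.13206843] 59.37046933589626
```

View pics/c7.png

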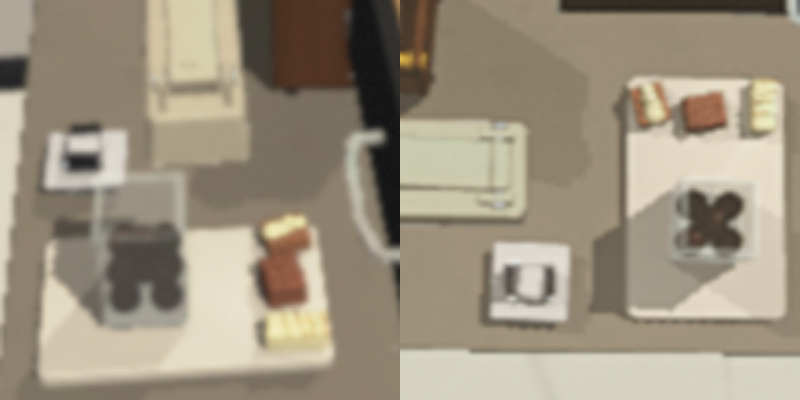

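The canister stands open on the board at (712,220) in the right crop, and the bonbons have not moved. The lid lies flat on the counter, buttons up, at (530,282). The arm is clear, so I'm handing in.

```bash
python3 -c "
from workcell import env
print(env.job_done())"
```

```text
the job is handed in; nothing more can be done
None
```

I handed the job in at about 15.5 s: the tall canister stands open and upright on the bare end of the marble board, its lid lies flat on the counter beside the board with buttons up, and the bonbons and short canister were left where they were.

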